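# Roll a drink can home in the can rack with a dough scraper

## Task

Take the dough scraper out of its wooden block and, pushing with its blade, roll the drink can that lies at the mouth of the can rack along the lane and on against the can already in there, until the two are up against the rubber stop under the deck. Feel for the stop and keep the row pressed snugly against it for about a second, firmly but gently, since these thin cans dent easily; then put the scraper back in its block. Do not touch the cans with the gripper, and leave everything else where it is.

Things in the scene. Friction and masses are not known exactly. Their poses are not given: they have to be found in the camera images.
- rack: Black steel can rack, fixed: one level straight lane, a deck over its rear part. Origin on the counter at mid-width; x runs along the lane from the mouth (x = -160 mm, nearest the robot) to the back (190 mm), y across, z up. Lane floor 10 mm above the counter, 111 mm wide between side walls whose tops are 52 mm above the counter; a 6 mm high lip at the mouth; open above before the deck.
- deck_edge (a point): Middle of the deck's front edge, at rack x = 28 mm, 73 mm above the counter (deck 3 mm thick, same axes as the rack). Side rails and uprights beside the deck reach 100 mm above the counter; two more cans lie on it from 52 mm behind this edge, tops 126 mm high.
- lane_stop_zone (a point): Mid-lane point at rack x = 110 mm, 10 mm above the counter, under the deck: a stop with a rubber buffer is clamped across the lane, its face within 15 mm of here; its setting is not measured and must be felt. The pushed can comes home with its centre at rack x = 15 to 46 mm, the blade in front of the deck. Buffer: gives 1 mm per 4 N, 8 mm at most; the row is snug when it takes a steady 4 N.
- can: The can to be rolled: plain aluminium slim drink can, 53 mm diameter, 105 mm long, about 0.2 kg; its thin wall dents if pushed with more than 15 N. Lies across the lane near the mouth and rolls freely along the lane. Origin at its centre; its y axis is the can's long axis (its x and z turn as it rolls).
- can_back: A like can (53 mm diameter, 105 mm long, about 0.2 kg) already lying across the lane under the deck, loose, 4 to 22 mm short of the stop's rubber buffer. Origin at its centre; its y axis is the can's long axis.
- scraper_grip (a point): Centre of the dough scraper's handle; the scraper stands in its block, handle up, leaning a few degrees at most. Black handle bar 22 mm thick (x), 110 long (y), 30 high (z). Below it, centred, a flat steel blade 96 mm wide (y), 3 thick (x), its lower edge 83 mm below this point. z up.
- scraper: The same scraper, 0.16 kg; origin at the middle of the blade's lower edge, axes as for scraper_grip. The blade's two faces are alike.
- block: Wooden block, fixed to the counter, 60 mm (x) by 130 mm (y), 58 mm high, with one slot from above in its middle: 6 mm wide (x), 101 mm long (y), 52 mm deep, with a 4 mm chamfer round its mouth. Origin at the centre of its underside, z up. The scraper's handle stands 16 mm clear of the block's top.
- block_home (a point): Where the centre of the scraper's handle is when the scraper stands fully down in the slot: on the slot's axis, 89 mm above the counter; axes as the block's.
- meal_box: Bystander: shut white takeaway meal box, 130 mm square, 67 mm high. Origin at the centre of its underside.
- sauce: Bystander: amber sauce bottle, 56 mm diameter, 170 mm high. Origin at the centre of its underside.
- can_upright: Bystander: a like can standing upright on the counter, 53 mm diameter, 105 mm high. Origin at the centre of its underside.
Mind the look-alikes: they are no part of the job. What is shaped like the scraper but blue, pink or red is not meant.

How it is judged:
By the outcome, as a careful person would: the job done as asked, in the order asked, and still so for the second after the job is handed in, with the robot touching nothing.
It also fails if it takes over 67 s, if anything falls off the work surface, if the arm or the gripper's body presses on something with over 40 N, if the wrist force passes 120 N, or if a joint passes its speed limit or range.

## Robot

A 6-joint arm with a two-finger parallel gripper is mounted at the origin on the work surface. World frame = base frame: x ahead of the robot, y to its left, z up, the work surface at z = 0. Lengths are in m, angles in rad, forces in N, time in s.
With the tool pointing down it reaches from about 0.35 to 0.975 m from the base axis. Payload 4.9 kg.
Tool frame: the origin (TCP) lies on the centre line of the jaws, within the pads' length; the fingertips stand 14 mm ahead of it and the grasp point (between the pads) lies 5 mm behind it; x points along the fingers, z is the direction in which the jaws open and shut, and the axes are right-handed (so a half turn about x gives the same grasp; the last joint's range is limited). The gripper opens to 85 mm and grips with 20 to 120 N. Pads are 22 mm wide; open, the fingers measure 114 mm over their backs; the gripper's body (76 mm by 85 mm) begins 54 mm behind the grasp point. The pads swing forward as they close: fully open they stand 13 mm farther back than shut.
Start: joints at [-1.307, 0.053, 1.613, -0, 1.476, -0.119], TCP at [0.233, -0.58, 0.245] pointing down, gripper open.
Joint ranges: [-3.01, 3.01], [-1.01, 2.22], [0.06, 2.58], [-1.02, 4.17], [0.09, 2.62], [-3.14, 3.14]. Speed limits (rad/s): [2.57, 2.57, 3.14, 3.14, 3.14, 3.14].

## Interface

Orientations are given as a rotation vector (axis times angle).
In Python, from station import ctrl gives the robot as it stands.
- The arm moves only by the tool move_arm, never from a script. Its argument "increments" is a list that holds one entry, the list of rows, each a list of 4 numbers: the shift along the tool's x, y, z in units of 25 cm (1.0 is 25 cm), then the turn about the tool's x in units of 90 degrees (1.0 is 90 degrees). A call has 1 to 20 rows; each row shifts and turns the commanded pose from where the row before left it, along the tool's axes as they then stand; what a row does not reach is not made up. A row lasts 1/12 s, in which the tool goes at most 41.7 mm and 7.16 degrees, less where a joint would pass 70% of its speed; a pose out of reach is approached as far as the arm can. A call with a number of a shift or a turn outside -1 to 1 is refused whole. A call with a gripper value outside its range is refused whole. "gripper" is the closure, from 0 (fully open) to 1 (shut), set as the call begins (left out, the last holds). The fingers move at their own pace and stop on an object; "squeeze" is the grip in N (left out, the last holds). Time passes only in rows, so rows that do not move let the fingers close. It gives the time, the measured TCP pose, the force and the opening at its end, in the units of the state.
- ctrl.get_obs(): the state, without advancing time (a new reading comes with each control period).
- ctrl.get_image(name): name is "scene" or "top" or "wrist"; returns a dict with "pixels" (400x640x3 uint8, red, green, blue), "depth" (400x640 float32, m along the optical axis (not along the pixel's ray), 0 where there is no reading), "K" (3x3 intrinsics, pixels), "extrinsics" (4x4, takes a point from camera to world coordinates); the wrist camera has in their place "tool_from_camera" (4x4, takes a point from camera to tool coordinates, whose origin is the TCP and whose axes are the tool frame's). Camera axes: x right, y up, looking along -z (the intrinsics and any distortion apply to the point x, -y, -z); pixel columns grow to the right and rows downward; lengths in m; the calibration is good to about 2 mm. A picture is of the moment at which its call begins: read the wrist's pose just before it.
- ctrl.finish_job(): hands the job in, once; it reports no verdict.
Trained networks look in the newest picture that a camera, given by its name, has taken for a name from the list of things; names that differ only in an ending like _2 or _b are one class to them, and where a whole thing is asked for, a point or a joint stands for the part that bears it (a point fixed in the world has none). Each returns a list of dicts, best first, with "score" (0 to 1); they miss things now and then, are a little off and sometimes report something else, mostly with a low value. They report only what shows in the picture. A call takes as long as a camera call. They do not tell look-alikes from the thing itself.
- ctrl.trace(camera, target): "region" (400x640 bool, what is visible of it) and "pixel" ([row, column] in pixels, amid what is visible of it).
The state is a dict: "t": time; "q": joint angles; "dq": joint speeds; "effort": joint torques, N m; "tool_pos": TCP position; "tool_rot": TCP orientation; "contact_force": force on the tool from outside, world axes, zero at the start; "wrist_torque": the same for the moment, N m; "opening": finger opening in m.
Only numpy, scipy, OpenCV 4.12 (cv2) and the standard library are available. Lean on these libraries where they do the work, as an engineer would, in place of code of your own. Each camera call takes 0.05 s, during which the arm holds its last target. There are 200 camera calls.

## Working session

There is one attempt and no reset: what is moved stays moved. The work goes in short steps, Python scripts to look and compute and a tool call to move; the robot and the scene stay as the last step left them, time stands still between calls to the robot, and variables do not carry over. Pictures are saved under pics/ and viewed, about 8 in all and at most 12, crops included, and the job is handed in when it is done.

Besides the shell and the picture viewer there is one more tool, called after "Emit:" by a JSON object that holds its "op" and its "data". move_arm: Moves the arm, as the interface text tells. Shifts and turns lie within -1 to 1; 1 stands for 25 cm of shift or 90 degrees of turn. Its arguments: {"type":"object","properties":{"increments":{"type":"array","items":{"type":"array","items":{"type":"array","items":{"type":"number","minimum":-1,"maximum":1}}}},"gripper":{"type":"number"},"squeeze":{"type":"number"}},"required":["increments"]}

```bash
mkdir -p pics; ls
cat > h.py <<'E'
import numpy as np, cv2
from station import ctrl
from scipy.spatial.transform import Rotation as R
def cam(name):
    o=ctrl.get_obs(); im=ctrl.get_image(name)
    if name=='wrist':
        T=np.eye(4);T[:3,:3]=R.from_rotvec(o['tool_rot']).as_matrix();T[:3,3]=o['tool_pos']
        im['extrinsics']=T@im['tool_from_camera']
    return im
def cloud(im):
    d=im['depth'];K=im['K'];v,u=np.indices(d.shape)
    x=(u-K[0,2])/K[0,0]*d;y=(v-K[1,2])/K[1,1]*d
    P=np.stack([x,-y,-d],-1);E=im['extrinsics']
    W=P@E[:3,:3].T+E[:3,3];W[d==0]=np.nan
    return W
def save(im,n,crop=None,s=1):
    p=im['pixels'][...,::-1]
    if crop: p=p[crop[0]:crop[1],crop[2]:crop[3]]
    cv2.imwrite('pics/'+n+'.png',cv2.resize(p,None,fx=s,fy=s,interpolation=cv2.INTER_CUBIC))
E
python3 - <<'E'
from h import *
o=ctrl.get_obs();print({k:np.round(v,3).tolist() for k,v in o.items()})
for n in('top','scene'):
    im=cam(n);save(im,n+'0');np.savez(n+'0.npz',**im);W=cloud(im)
    for t in('scraper','block','rack','can','meal_box','sauce'):
        for r in ctrl.trace(n,t)[:5]:
            g=r['region'];print(n,t,round(r['score'],2),r['pixel'],g.sum(),np.round(np.nanmedian(W[g],0),3),np.round(np.nanpercentile(W[g],[2],0),3),np.round(np.nanpercentile(W[g],[98],0),3))
E
```

```text
pics
{'t': 0.0, 'q': [-1.307, 0.053, 1.614, -0.0, 1.476, -0.119], 'dq': [-0.0, 0.001, -0.0, -0.0, -0.001, -0.001], 'effort': [0.0, -39.368, -37.018, -0.0, 0.007, -0.0], 'tool_pos': [0.233, -0.579, 0.244], 'tool_rot': [0.924, 1.368, -0.922], 'contact_force': [-0.202, 0.202, -0.001], 'wrist_torque': [-0.022, 0.032, -0.044], 'opening': 0.085}
top scraper 0.91 [266.9, 173.4] 377 [0.304 0.382 0.098] [[0.292 0.34  0.061]] [[0.314 0.44  0.102]]
top scraper 0.83 [180.1, 229.2] 435 [0.513 0.255 0.103] [[0.502 0.203 0.083]] [[0.527 0.306 0.108]]
top scraper 0.82 [138.8, 187.5] 560 [0.622 0.368 0.096] [[0.612 0.315 0.006]] [[0.633 0.415 0.102]]
top scraper 0.8 [236.7, 237.0] 439 [0.379 0.237 0.098] [[0.33  0.22  0.005]] [[0.43  0.257 0.102]]
top scraper 0.69 [321.0, 204.4] 499 [0.173 0.304 0.097] [[0.145 0.254 0.001]] [[0.189 0.355 0.102]]
top block 0.76 [192.9, 236.0] 822 [0.499 0.25  0.058] [[0.482 0.191 0.013]] [[0.545 0.317 0.063]]
top rack 0.72 [137.9, 326.1] 5832 [0.639 0.011 0.07 ] [[ 0.446 -0.071  0.003]] [[0.774 0.086 0.128]]
top can 0.66 [186.4, 338.8] 802 [ 0.515 -0.01   0.059] [[ 0.
[... 698 characters left out ...]
 2546 [ 0.558 -0.268  0.064] [[ 0.484 -0.331  0.011]] [[ 0.612 -0.196  0.068]]
scene scraper 0.58 [191.7, 383.3] 380 [0.521 0.253 0.094] [[0.505 0.202 0.05 ]] [[0.53  0.308 0.105]]
scene block 0.94 [206.8, 378.9] 740 [0.54  0.229 0.045] [[0.485 0.19  0.002]] [[0.55  0.314 0.058]]
scene rack 0.92 [267.2, 357.9] 5214 [0.694 0.001 0.07 ] [[ 0.445 -0.074  0.004]] [[0.792 0.087 0.125]]
scene can 0.94 [243.0, 312.4] 552 [ 0.531 -0.016  0.055] [[ 0.501 -0.06   0.032]] [[0.551 0.037 0.063]]
scene meal_box 0.92 [287.8, 241.8] 2580 [ 0.558 -0.268  0.064] [[ 0.48  -0.333  0.01 ]] [[ 0.612 -0.196  0.068]]
scene sauce 0.93 [240.4, 427.3] 749 [0.735 0.225 0.096] [[0.708 0.212 0.009]] [[0.754 0.25  0.169]]
```

View pics/top0.png

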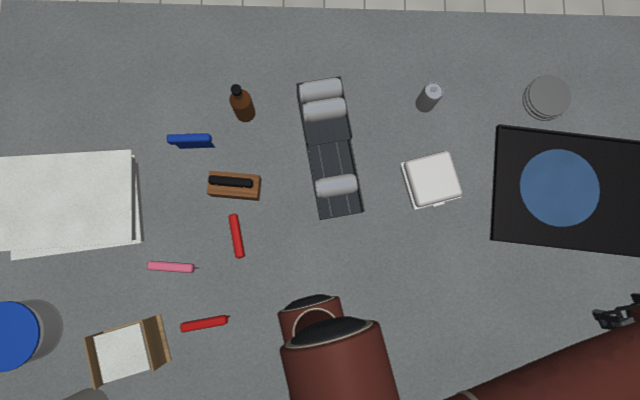

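View pics/scene0.png

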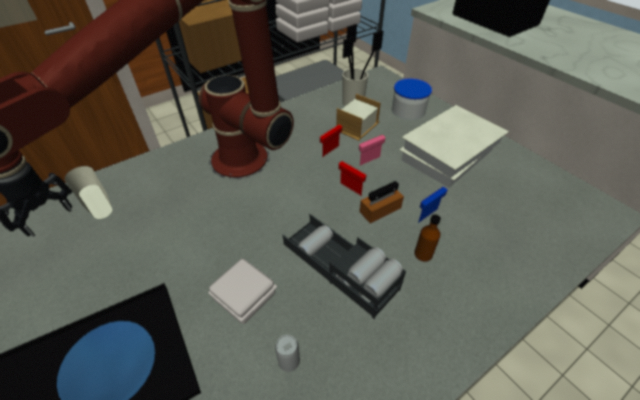

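Run:
```python
from h import *
im=cam('top');W=cloud(im)
def rect(name,m):
    p=W[m][:,:2];(c,s,a)=cv2.minAreaRect((p*1000).astype(np.float32));print(name,m.sum(),np.round(c,1),np.round(s,1),round(a,2),'zmed',np.round(np.nanmedian(W[m][:,2]),4))
x,y,z=W[...,0],W[...,1],W[...,2]
rect('handle',(abs(x-.513)<.04)&(abs(y-.255)<.08)&(z>.085))
rect('block',(abs(x-.513)<.06)&(abs(y-.255)<.09)&(z>.045)&(z<.07))
for a,b in((.045,.060),(.09,.11),(.066,.078)):
    rect('rack',(abs(y)<.1)&(x>.4)&(x<.85)&(z>a)&(z<b))
m=(abs(y)<.1)&(x>.55)&(x<.85)&(z>.06)&(z<.085);rect('deck',m)
print('can top',[ (np.round(yy,2),np.round(np.nanmedian(x[(abs(y-yy)<.006)&(x<.57)&(x>.47)&(z>.058)]),4),np.round(np.nanmax(z[(abs(y-yy)<.006)&(x<.57)&(x>.47)]),4)) for yy in(-.05,-.03,-.01,.01,.03)])
# deck front edge & walls
for yy in np.arange(-.05,.06,.02):
    q=(abs(y-yy)<.005)&(x>.57)&(x<.7)&(z>.064);print('edge',round(yy,2),np.round(np.nanmin(x[q]),4))
for xx in (.42,.44,.46,.48,.5,.52,.54,.56,.58):
    q=(abs(x-xx)<.006)&(abs(y)<.1)&(z>.044)&(z<.06);print('wall',xx,np.round(np.sort(y[q])[[0,-1]],4) if q.sum() else None, q.sum())
```

```text
handle 429 [515.4 256.6] [109.8  22.9] 85.38 zmed 0.1036
block 776 [515.8 257.1] [130.8  61.3] 85.67 zmed 0.0587
rack 713 [610.2   7.1] [347.9 119.4] 11.02 zmed 0.0539
rack 383 [706.3  26. ] [164.2 117.6] 10.86 zmed 0.1018
rack 1013 [645.4  15.3] [277.7 115. ] 11.11 zmed 0.0739
deck 1056 [704.9  26. ] [161.8 117. ] 11.14 zmed 0.0741
can top [(np.float64(-0.05), np.float64(0.5264), np.float64(0.0692)), (np.float64(-0.03), np.float64(0.5231), np.float64(0.0679)), (np.float64(-0.01), np.float64(0.5181), np.float64(0.068)), (np.float64(0.01), np.float64(0.5146), np.float64(0.0679)), (np.float64(0.03), np.float64(0.5099), np.float64(0.0662))]
edge -0.05 0.6364
edge -0.03 0.6348
edge -0.01 0.6295
edge 0.01 0.626
edge 0.03 0.623
edge 0.05 0.6183
wall 0.42 None 0
wall 0.44 [0.0297 0.035 ] 9
wall 0.46 [-0.0812  0.0379] 17
wall 0.48 [-0.0786  0.0432] 17
wall 0.5 [-0.0737  0.0461] 147
wall 0.52 [-0.0717  0.049 ] 54
wall 0.54 [-0.066   0.0544] 102
wall 0.56 [-0.0637  0.0573] 17
wall 0.58 [-0.0583  0.0629] 18
```

Top view: the black-handled scraper sits in its wooden block at row 182, col 231. The rack mouth is near (215, 340), with the loose can at (186, 338). The red, pink and blue scrapers are decoys. Next I work out the approach.

```bash
cat >> h.py <<'E'
def toolM():
    o=ctrl.get_obs();return R.from_rotvec(o['tool_rot']).as_matrix(),np.array(o['tool_pos'])
def plan(target,zyaw,step=.14):
    """target xyz; zyaw deg = world heading of tool z. prints turn (units) and shift (units, in tool axes after turn)"""
    M,p=toolM();cur=np.degrees(np.arctan2(M[1,2],M[0,2]));
    d=(zyaw-cur+180)%360-180
    turn=-d  # tool x points down
    M2=M@R.from_rotvec([np.radians(turn),0,0]).as_matrix()
    s=M2.T@(np.array(target)-p)
    print('cur zyaw %.2f down %s'%(cur,np.round(M[:,0],3)),'turn units %.4f (deg %.2f)'%(turn/90,turn),'shift units',np.round(s/.25,4),'shift now-axes',np.round(M.T@(np.array(target)-p)/.25,4),'n',np.abs(s).max()/.25/step)
E
python3 - <<'E'
from h import *
plan([.515,.257,.25],-4.5);plan([.515,.257,.25],175.5)
E
```

```text
cur zyaw -68.07 down [ 0. -0. -1.] turn units -0.7063 (deg -63.57) shift units [-0.0189  3.4251  0.8601] shift now-axes [-0.0189  2.2949 -2.6842] n 24.46535687924221
cur zyaw -68.07 down [ 0. -0. -1.] turn units 1.2937 (deg 116.43) shift units [-0.0189 -3.4251 -0.8601] shift now-axes [-0.0189  2.2949 -2.6842] n 24.46535687924221
```

Emit:
{"op": "move_arm", "data": {"increments": [[[0,0,0,-0.0706],[0,0,0,-0.0706],[0,0,0,-0.0706],[0,0,0,-0.0706],[0,0,0,-0.0706],[0,0,0,-0.0706],[0,0,0,-0.0706],[0,0,0,-0.0706],[0,0,0,-0.0706],[0,0,0,-0.0709],[0,0.155,0.039,0],[0,0.155,0.039,0],[0,0.155,0.039,0],[0,0.155,0.039,0],[0,0.155,0.039,0],[0,0.155,0.039,0],[0,0.155,0.039,0],[0,0.155,0.039,0],[0,0.155,0.039,0],[0,0.155,0.039,0]]]}}

```text
t: 2.42
tool_pos: [0.3612, -0.1993, 0.2456]
tool_rot: [0.062, 1.569, -0.063]
contact_force: [0.6, 0.1, 0.4]
opening: 0.0853
```

Emit:
{"op": "move_arm", "data": {"increments": [[[0,0.155,0.039,0],[0,0.155,0.039,0],[0,0.155,0.039,0],[0,0.155,0.039,0],[0,0.155,0.039,0],[0,0.155,0.039,0],[0,0.155,0.039,0],[0,0.155,0.039,0],[0,0.155,0.039,0],[0,0.155,0.039,0],[0,0.155,0.039,0],[0,0,0,0]]]}}

```text
t: 3.42
tool_pos: [0.5021, 0.2207, 0.2448]
tool_rot: [0.059, 1.57, -0.055]
contact_force: [-0.4, 0.0, 0.3]
opening: 0.0854
```

Run:
```python
from h import *
o=ctrl.get_obs();print(o['t'],np.round(o['q'],3),o['tool_pos'])
plan([.515,.257,.25],-4.5)
im=cam('wrist');save(im,'w1');W=cloud(im);x,y,z=W[...,0],W[...,1],W[...,2]
def rect(name,m):
    p=W[m][:,:2];(c,s,a)=cv2.minAreaRect((p*1000).astype(np.float32));print(name,m.sum(),np.round(c,1),np.round(s,1),round(a,2),'zmed',np.round(np.nanmedian(W[m][:,2]),4))
m=(abs(x-.513)<.04)&(abs(y-.255)<.08)
rect('handle',m&(z>.085));rect('top',m&(z>.1));rect('block',(abs(x-.513)<.06)&(abs(y-.255)<.09)&(z>.048)&(z<.07))
q=m&(z>.098)
A=np.c_[W[q][:,:2],np.ones(q.sum())];print('top plane slope',np.linalg.lstsq(A,W[q][:,2],rcond=None)[0])
```

```text
3.4167 [ 0.277 -0.13   1.792  0.002  1.48   0.35 ] [0.50213234 0.22070495 0.24481044]
cur zyaw -4.18 down [-0.     0.002 -1.   ] turn units 0.0036 (deg 0.32) shift units [-0.0204  0.1488  0.0399] shift now-axes [-0.0204  0.1486  0.0407] n 1.0629880309841657
handle 19792 [507.1 251.5] [ 73.9 116.5] 18.17 zmed 0.3102
top 19446 [507.1 250.8] [ 73.6 115.6] 18.74 zmed 0.3104
block 4086 [513.  259.3] [130.3  60.1] 85.69 zmed 0.0566
top plane slope [-0.74032341 -2.65047346  1.28738373]
```

```bash
cat >> h.py <<'E'
def rect(name,W,m):
    p=W[m][:,:2];(c,s,a)=cv2.minAreaRect((p*1000).astype(np.float32));print(name,m.sum(),np.round(c,1),np.round(s,1),round(a,2),'zmed',np.round(np.nanmedian(W[m][:,2]),4))
E
python3 - <<'E'
from h import *
im=cam('wrist');W=cloud(im);x,y,z=W[...,0],W[...,1],W[...,2]
m=(abs(x-.513)<.04)&(abs(y-.255)<.08)&(z<.125)
rect('handle',W,m&(z>.085));rect('top',W,m&(z>.097))
q=m&(z>.099)
A=np.c_[W[q][:,:2],np.ones(q.sum())];print('top plane slope',np.linalg.lstsq(A,W[q][:,2],rcond=None)[0])
for a in range(200,320,10):
    s=m&(z>.097)&(abs(y-a/1000)<.003)
    if s.sum()>5: print(a,np.round(np.percentile(x[s],[1,99]),4),end=' ')
E
```

```text
handle 2639 [513.1 260.4] [107.9  22.1] 85.66 zmed 0.102
top 2557 [513.1 260.4] [107.8  21.9] 85.72 zmed 0.102
top plane slope [ 0.0066433  -0.00018802  0.09863871]
210 [0.4994 0.5195] 220 [0.4999 0.52  ] 230 [0.5007 0.5216] 240 [0.5015 0.5221] 250 [0.5013 0.5226] 260 [0.5025 0.5231] 270 [0.5032 0.5237] 280 [0.5037 0.5251] 290 [0.5044 0.5257] 300 [0.5053 0.5261] 310 [0.5067 0.5266]
```

View pics/w1.png

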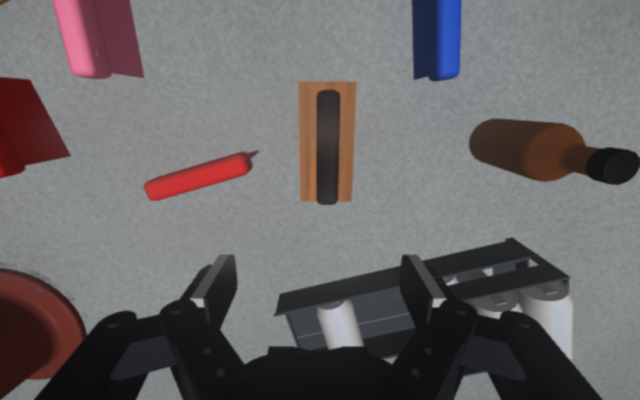

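Run:
```python
from h import *
plan([.5136,.259,.089],-4.3)
```

```text
cur zyaw -4.34 down [-0.001 -0.001 -1.   ] turn units -0.0005 (deg -0.04) shift units [0.6234 0.173  0.0369] shift now-axes [0.6234 0.1731 0.0368] n 4.452651035512857
```

Emit:
{"op": "move_arm", "data": {"increments": [[[0.05,0.0865,0.0184,0],[0.05,0.0865,0.0184,0],[0.09,0,0,0],[0.09,0,0,0],[0.08,0,0,0],[0.07,0,0,0],[0.06,0,0,0],[0.05,0,0,0],[0,0,0,0],[0,0,0,0]]]}}

```text
t: 4.35
tool_pos: [0.5137, 0.2569, 0.11]
tool_rot: [0.062, 1.571, -0.063]
contact_force: [-0.1, -0.3, 0.4]
opening: 0.0855
```

Run:
```python
from h import *
plan([.5136,.259,.089],-4.3)
im=cam('wrist');save(im,'w2');W=cloud(im);x,y,z=W[...,0],W[...,1],W[...,2]
m=(abs(x-.513)<.035)&(abs(y-.258)<.08)&(z<.11)
rect('handle',W,m&(z>.085));rect('blk',W,(abs(x-.513)<.06)&(abs(y-.258)<.09)&(z>.05)&(z<.065))
```

```text
cur zyaw -4.56 down [-0.001 -0.    -1.   ] turn units -0.0029 (deg -0.26) shift units [ 0.0841  0.0082 -0.001 ] shift now-axes [ 0.0841  0.0082 -0.001 ] n 0.6010514119900422
handle 7206 [513.1 259.9] [109.4  22.1] 85.7 zmed 0.102
blk 9349 [513.1 259.3] [130.5  60.3] 85.69 zmed 0.0566
```

Emit:
{"op": "move_arm", "data": {"increments": [[[0.042,0.009,-0.002,0],[0.042,0,0,0],[0,0,0,0],[0,0,0,0]]]}}

```text
t: 4.73
tool_pos: [0.5129, 0.26, 0.0882]
tool_rot: [0.061, 1.572, -0.062]
contact_force: [-0.3, -0.2, 0.3]
opening: 0.0856
```

Emit:
{"op": "move_arm", "data": {"increments": [[[0,0,0,0],[0,0,0,0],[0,0,0,0],[0,0,0,0],[0,0,0,0],[0,0,0,0],[0,0,0,0],[0,0,0,0],[0,0,0,0],[0,0,0,0]]], "gripper": 1, "squeeze": 90}}

```text
t: 5.57
tool_pos: [0.5141, 0.2603, 0.0899]
tool_rot: [0.062, 1.569, -0.061]
contact_force: [0.6, -0.5, 2.8]
opening: 0.0206
```

Emit:
{"op": "move_arm", "data": {"increments": [[[-0.02,0,0,0],[-0.03,0,0,0],[-0.04,0,0,0],[-0.05,0,0,0],[-0.06,0,0,0],[-0.08,0,0,0],[-0.08,0,0,0],[0,0,0,0],[0,0,0,0]]]}}

```text
t: 6.32
tool_pos: [0.5145, 0.2605, 0.1815]
tool_rot: [0.063, 1.567, -0.06]
contact_force: [0.1, 0.5, -2.0]
opening: 0.0206
```

Run:
```python
from h import *
im=cam('wrist');save(im,'w3');im=cam('scene');save(im,'s3',(120,320,260,500),3)
o=ctrl.get_obs();print(o['t'],o['contact_force'],o['tool_pos'],o['opening'])
for yaw in(10.9,11.1):
    a=np.radians(yaw);c=np.array([.5955,.0042])-.128*np.array([np.cos(a),np.sin(a)])
    plan([*c,.18],yaw)
```

```text
6.4167 [-0.16452678 -0.8373644  -1.06480208] [0.51292633 0.25989454 0.17833162] 0.020319051911252793
cur zyaw -4.50 down [-0.002 -0.    -1.   ] turn units -0.1712 (deg -15.40) shift units [-0.0058 -1.0668 -0.3811] shift now-axes [-0.0058 -1.1297 -0.084 ] n 7.619885432338991
cur zyaw -4.50 down [-0.002 -0.    -1.   ] turn units -0.1734 (deg -15.60) shift units [-0.0058 -1.0672 -0.3848] shift now-axes [-0.0058 -1.1314 -0.0836] n 7.62310330048794
```

View pics/s3.png

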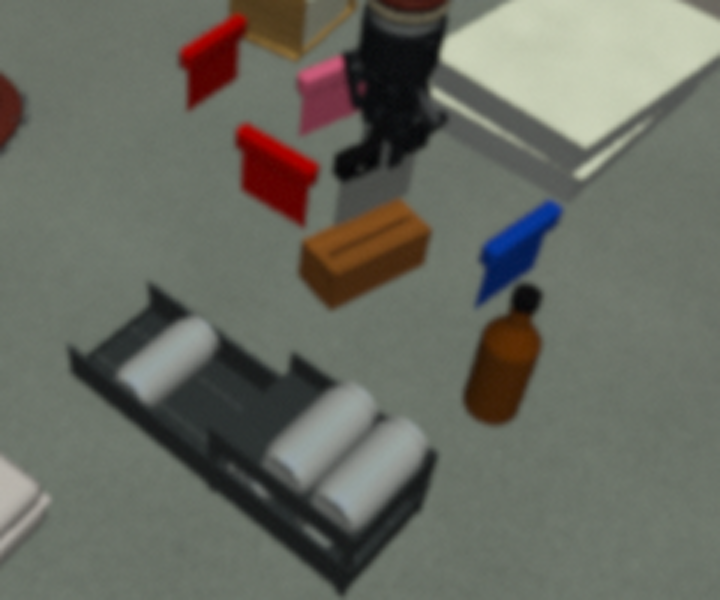

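The scraper is out of the block, held square with its blade down. The empty slot shows at about (235, 368) in the crop. Next stop is above the mouth of the lane.

Emit:
{"op": "move_arm", "data": {"increments": [[[0,0,0,-0.0574],[0,0,0,-0.0574],[0,0,0,-0.0574],[0,-0.1067,-0.0383,0],[0,-0.1423,-0.051,0],[0,-0.1423,-0.051,0],[0,-0.1423,-0.051,0],[0,-0.1423,-0.051,0],[0,-0.1423,-0.051,0],[0,-0.1423,-0.051,0],[0,-0.1063,-0.0382,0],[0,0,0,0],[0,0,0,0]]]}}

```text
t: 7.5
tool_pos: [0.4695, -0.021, 0.1776]
tool_rot: [-0.147, 1.569, 0.149]
contact_force: [-0.4, -0.1, -0.9]
opening: 0.0205
```

Run:
```python
from h import *
a=np.radians(11);c=np.array([.5955,.0042])-.128*np.array([np.cos(a),np.sin(a)])
o=ctrl.get_obs();print(o['t'],np.round(o['q'],3));plan([*c,.103],11)
im=cam('wrist');save(im,'w4');W=cloud(im);np.save('w4.npy',W)
Rm=np.array([[np.cos(a),np.sin(a)],[-np.sin(a),np.cos(a)]])
L=(W[...,:2]-[.5955,.0042])@Rm.T;lx,ly,z=L[...,0],L[...,1],W[...,2]
for n,(zl,zh) in dict(wall=(.046,.056),rail=(.092,.105)).items():
    for xx in np.arange(-.15,.19,.03):
        q=(abs(lx-xx)<.008)&(abs(ly)<.08)&(z>zl)&(z<zh)
        if q.sum()>3:
            v=ly[q];print(n,round(xx,2),q.sum(),[np.round(np.percentile(s,[2,50,98])*1e3,1) for s in(v[v<-.045],v[v>.045]) if len(s)>2])
for yy in (-.04,-.02,0,.02,.04):
    q=(abs(ly-yy)<.006)&(z>.06)&(z<.068)&(lx>-.12)&(lx<.0);e=(abs(ly-yy)<.006)&(z>.066)&(z<.08)&(lx>0)&(lx<.07)
    print('can',yy,np.round(np.median(lx[q])*1e3,1) if q.sum() else None,q.sum(),'edge',np.round(np.percentile(lx[e],2)*1e3,1) if e.sum() else None)
```

```text
7.5 [-0.203 -0.279  2.033  0.     1.391 -0.392]
cur zyaw 10.81 down [-0.003  0.001 -1.   ] turn units -0.0021 (deg -0.19) shift units [0.2984 0.0023 0.0027] shift now-axes [0.2984 0.0023 0.0027] n 2.1315997570579084
wall -0.15 113 [array([58. , 60.6, 62.3])]
wall -0.12 108 [array([57.9, 60.1, 62.2])]
wall -0.09 616 [array([-54.9, -51.9, -45.4]), array([45.6, 54.9, 62.1])]
wall -0.06 813 [array([-55.1, -52.4, -45.7]), array([45.4, 57.7, 62. ])]
wall -0.03 189 [array([-55.2, -52.9, -51.3]), array([57.5, 60.1, 61.9])]
wall 0.0 190 [array([-55.3, -52.8, -51.1]), array([57.3, 60. , 61.8])]
wall 0.03 164 [array([-55.9, -52.8, -51.5]), array([58.2, 60.1, 62.3])]
wall 0.06 60 [array([59.8, 61.4, 62.3])]
wall 0.09 56 [array([60.4, 61.4, 62.2])]
wall 0.12 61 [array([60.4, 61.3, 62.1])]
wall 0.15 23 [array([60.3, 61.1, 62. ])]
rail 0.03 184 [array([-55.6, -53.1, -52. ]), array([58.6, 60.2, 61.4])]
rail 0.06 252 [array([-55.4, -53. , -52.1]), array([58.7, 60.2, 61.4])]
rail 0.09 1852 [array([-55.6, -52.7, -45.2]), array([45.3, 52.1, 61.3])]
can -0.04 -80.5 84 edge 29.3
can -0.02 -80.4 223 edge 29.2
can 0 -80.6 239 edge 29.1
can 0.02 -80.3 255 edge 29.3
can 0.04 -79.7 227 edge 29.2
```

View pics/w4.png

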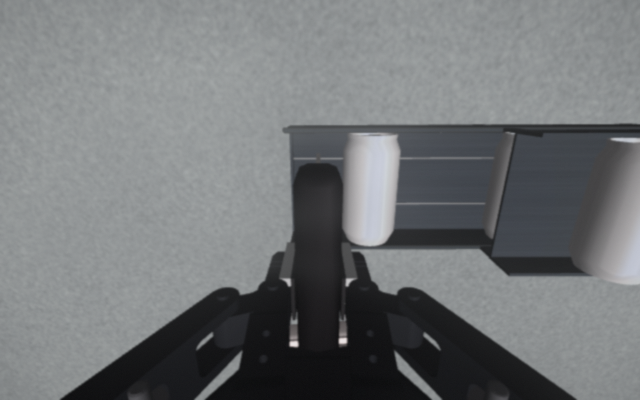

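The wrist view shows the handle at col 318, just behind the loose can (col 370), with the can under the deck visible at col 500. I check the handle against the lane in this same picture.

Run:
```python
from h import *
W=np.load('w4.npy');a=np.radians(11)
Rm=np.array([[np.cos(a),np.sin(a)],[-np.sin(a),np.cos(a)]])
L=(W[...,:2]-[.5955,.0042])@Rm.T;lx,ly,z=L[...,0],L[...,1],W[...,2]
M,p=toolM();print('tool lane',Rm@(p[:2]-[.5955,.0042]),p[2])
v,u=np.indices(z.shape);m=(abs(u-318)<30)&(v>155)&(v<240)&(z>.15)
print(m.sum(),'z',np.percentile(z[m],[5,50,95]))
m&=(z>.18);print('ly max',np.percentile(ly[m],[98,99.5,100]),'lx',np.percentile(lx[m],[1,99]))
for r in(180,200,220,235):
    s=m&(v==r);print(r,np.median(ly[s]),lx[s].min(),lx[s].max())
q=(z>.046)&(z<.056)&(ly>.055)&(ly<.07)&(lx>-.17)&(lx<0);print('left wall yaw',np.degrees(np.polyfit(lx[q],ly[q],1)[0]))
q=(z>.046)&(z<.056)&(ly<-.048)&(ly>-.06)&(lx>-.045)&(lx<0.025);print('right wall yaw',np.degrees(np.polyfit(lx[q],ly[q],1)[0]))
```

```text
tool lane [-0.12805568  0.00019033] 0.1778054212440906
3585 z [0.1772072  0.18950399 0.19108519]
ly max [0.05345468 0.05366651 0.05392527] lx [-0.13997367 -0.11863873]
180 0.050582199834618036 -0.13940785107427486 -0.11940594121434632
200 0.04219942187434616 -0.1400769529863589 -0.11888318529543798
220 0.03294575434657844 -0.13978773767417005 -0.11860524048221796
235 0.02564683684331611 -0.1401088695055621 -0.11841569491408911
left wall yaw -0.2245576065360863
right wall yaw -0.11197683030776649
```

Emit:
{"op": "move_arm", "data": {"increments": [[[0.03,0.008,0,0],[0.04,0.008,0,0],[0.05,0,0,0],[0.05,0,0,0],[0.05,0,0,0],[0.04,0,0,0],[0.024,0,0,0],[0.01,0,0,0],[0,0,0,0],[0,0,0,0]]]}}

```text
t: 8.38
tool_pos: [0.4703, -0.0162, 0.1062]
tool_rot: [-0.151, 1.565, 0.15]
contact_force: [-0.2, 0.2, -1.0]
opening: 0.0207
```

```bash
cat >> h.py <<'E'
def st(n=1):
    o=ctrl.get_obs();a=np.radians(10.8);Rm=np.array([[np.cos(a),np.sin(a)],[-np.sin(a),np.cos(a)]])
    p=np.array(o['tool_pos']);f=np.array(o['contact_force'])
    print('t',round(o['t'],2),'lane',np.round(Rm@(p[:2]-[.5955,.0042])*1e3,1),'z',round(p[2],4),'f lane',np.round(Rm@f[:2],2),round(f[2],2),'M',np.round(o['wrist_torque'],3))
E
python3 - <<'E'
from h import *
st();im=cam('wrist');st();save(im,'w5',(80,320,200,640),1.5)
E
```

```text
t 8.38 lane [-126.8    3.5] z 0.1062 f lane [-0.16  0.28] -1.04 M [0.029 0.02  0.06 ]
t 8.43 lane [-126.6    3.4] z 0.1065 f lane [-0.16  0.38] -1.81 M [0.001 0.005 0.   ]
```

View pics/w5.png

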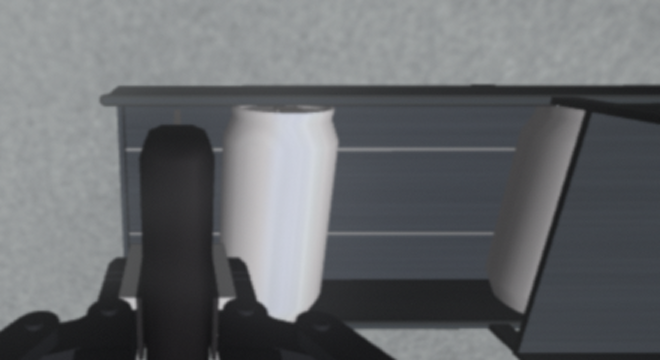

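The blade is down inside the lane behind the can, clear of the walls and the can. Now pushing.

Emit:
{"op": "move_arm", "data": {"increments": [[[0,0,0.012,0],[0,0,0.012,0],[0,0,0.012,0],[0,0,0.01,0],[0,0,0.006,0],[0,0,0.006,0],[0,0,0.006,0],[0,0,0.006,0],[0,0,0.006,0],[0,0,0.006,0],[0,0,0.006,0],[0,0,0.006,0],[0,0,0.006,0]]]}}

```text
t: 9.52
tool_pos: [0.4946, -0.0112, 0.1058]
tool_rot: [-0.151, 1.566, 0.151]
contact_force: [-0.1, -0.2, -1.3]
opening: 0.0203
```

Emit:
{"op": "move_arm", "data": {"increments": [[[0,0,0.007,0],[0,0,0.008,0],[0,0,0.01,0],[0,0,0.011,0],[0,0,0.011,0],[0,0,0.011,0],[0,0,0.011,0],[0,0,0.011,0],[0,0,0.011,0],[0,0,0.011,0],[0,0,0.011,0],[0,0,0.011,0],[0,0,0.011,0],[0,0,0.011,0],[0,0,0.01,0],[0,0,0.01,0],[0,0,0.008,0],[0,0,0.008,0],[0,0,0.008,0]]]}}

```text
t: 11.1
tool_pos: [0.5412, -0.0022, 0.1058]
tool_rot: [-0.151, 1.566, 0.151]
contact_force: [-0.4, 0.3, -0.9]
opening: 0.0208
```

Run:
```python
from h import *
st();im=cam('wrist');st();save(im,'w6',(40,320,200,640),1.5);W=cloud(im)
a=np.radians(10.8);Rm=np.array([[np.cos(a),np.sin(a)],[-np.sin(a),np.cos(a)]])
L=(W[...,:2]-[.5955,.0042])@Rm.T;lx,ly,z=L[...,0],L[...,1],W[...,2]
for yy in(-.02,0,.02,.04):
    q=(abs(ly-yy)<.004)&(z>.02)&(z<.07)&(lx>-.08)&(lx<.06)
    if q.sum()>5:
        j=np.argmax(z[q]);print(yy,q.sum(),'top',np.round([lx[q][j]*1e3,z[q][j]*1e3],1))
```

```text
t 11.1 lane [-54.5   3.9] z 0.1058 f lane [-0.29  0.37] -0.93 M [ 0.024  0.049 -0.012]
t 11.15 lane [-54.2   3.9] z 0.1059 f lane [ 0.41 -0.66] -0.97 M [-0.002  0.042  0.01 ]
-0.02 325 top [29.5 70. ]
0 620 top [29.2 69.9]
0.02 700 top [29.6 69.9]
0.04 844 top [56.9 70. ]
```

View pics/w6.png

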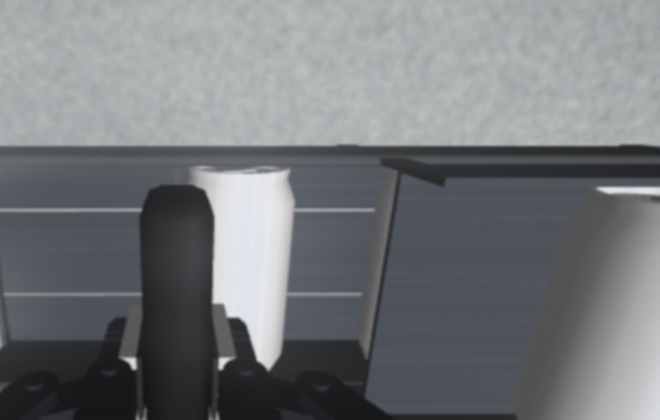

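Emit:
{"op": "move_arm", "data": {"increments": [[[0,0,0.008,0],[0,0,0.008,0],[0,0,0.008,0],[0,0,0.008,0],[0,0,0.008,0],[0,0,0.008,0],[0,0,0.008,0],[0,0,0.008,0],[0,0,0.007,0],[0,0,0.006,0],[0,0,0.006,0],[0,0,0.006,0],[0,0,0.006,0],[0,0,0.006,0],[0,0,0.006,0],[0,0,0.006,0],[0,0,0.006,0],[0,0,0.006,0],[0,0,0.006,0],[0,0,0.006,0]]]}}

```text
t: 12.82
tool_pos: [0.5748, 0.0044, 0.1058]
tool_rot: [-0.151, 1.566, 0.151]
contact_force: [0.2, -0.2, -1.5]
opening: 0.0206
```

Run:
```python
from h import *
st();im=cam('wrist');st();W=cloud(im)
a=np.radians(10.8);Rm=np.array([[np.cos(a),np.sin(a)],[-np.sin(a),np.cos(a)]])
L=(W[...,:2]-[.5955,.0042])@Rm.T;lx,ly,z=L[...,0],L[...,1],W[...,2]
for yy in(0,.015,.03,.04):
    q=(abs(ly-yy)<.004)&(z>.035)&(z<.0655)&(lx>-.05)&(lx<.06)
    if q.sum()>5:
        i=np.argsort(lx[q]);print(yy,q.sum(),np.round(np.c_[lx[q][i],z[q][i]][::max(1,q.sum()//14)]*1e3,0).astype(int).tolist())
```

```text
t 12.82 lane [-20.3   4.1] z 0.1058 f lane [ 0.17 -0.29] -1.51 M [-0.018  0.073 -0.014]
t 12.87 lane [-20.   4.] z 0.1059 f lane [ 0.33 -0.36] -0.62 M [-0.042  0.009  0.022]
0 505 [[-5, 59], [-3, 59], [0, 61], [2, 62], [4, 61], [7, 61], [9, 62], [11, 62], [14, 61], [16, 60], [19, 58], [21, 57], [24, 55], [27, 51], [32, 43]]
0.015 566 [[-5, 59], [-3, 59], [-1, 60], [1, 61], [4, 62], [6, 61], [8, 61], [11, 62], [13, 60], [15, 60], [18, 60], [21, 57], [23, 55], [27, 52], [31, 46]]
0.03 610 [[-6, 59], [-3, 59], [-1, 61], [1, 61], [4, 61], [6, 61], [8, 62], [10, 62], [13, 60], [15, 61], [18, 60], [20, 58], [23, 56], [26, 52], [31, 46]]
0.04 690 [[-7, 56], [-4, 59], [-2, 60], [1, 62], [3, 61], [5, 62], [8, 61], [10, 61], [13, 62], [15, 60], [18, 59], [20, 57], [23, 55], [27, 52], [31, 45]]
```

Emit:
{"op": "move_arm", "data": {"increments": [[[0,0,0.006,0],[0,0,0.006,0],[0,0,0.006,0],[0,0,0.006,0],[0,0,0.004,0],[0,0,0.003,0],[0,0,0,0],[0,0,0,0]]]}}

```text
t: 13.53
tool_pos: [0.5823, 0.0058, 0.1058]
tool_rot: [-0.151, 1.566, 0.151]
contact_force: [0.6, 0.6, -1.9]
opening: 0.0204
```

```bash
python3 -c "
from h import *
st()"
```

```text
t 13.53 lane [-12.6   4.1] z 0.1058 f lane [0.73 0.49] -1.94 M [-0.015 -0.035  0.004]
```

Emit:
{"op": "move_arm", "data": {"increments": [[[0,0,0.003,0],[0,0,0.003,0],[0,0,0.003,0],[0,0,0,0],[0,0,0,0]]]}}

```text
t: 13.95
tool_pos: [0.5846, 0.0063, 0.1058]
tool_rot: [-0.151, 1.565, 0.151]
contact_force: [-0.3, 0.5, -1.4]
opening: 0.0208
```

Emit:
{"op": "move_arm", "data": {"increments": [[[0,0,0.003,0],[0,0,0.003,0],[0,0,0.003,0],[0,0,0,0],[0,0,0,0]]]}}

```text
t: 14.37
tool_pos: [0.5868, 0.0067, 0.1058]
tool_rot: [-0.151, 1.565, 0.151]
contact_force: [-0.1, -0.7, -1.7]
opening: 0.0208
```

Emit:
{"op": "move_arm", "data": {"increments": [[[0,0,0.003,0],[0,0,0.003,0],[0,0,0.003,0],[0,0,0,0],[0,0,0,0]]]}}

```text
t: 14.78
tool_pos: [0.5891, 0.0071, 0.1058]
tool_rot: [-0.151, 1.565, 0.151]
contact_force: [-0.7, 0.1, -0.8]
opening: 0.0204
```

Emit:
{"op": "move_arm", "data": {"increments": [[[0,0,0.003,0],[0,0,0.003,0],[0,0,0.003,0],[0,0,0,0],[0,0,0,0]]]}}

```text
t: 15.2
tool_pos: [0.5913, 0.0076, 0.1059]
tool_rot: [-0.151, 1.565, 0.151]
contact_force: [0.7, -0.1, -1.9]
opening: 0.0203
```

Emit:
{"op": "move_arm", "data": {"increments": [[[0,0,0.003,0],[0,0,0.003,0],[0,0,0.003,0],[0,0,0,0],[0,0,0,0]]]}}

```text
t: 15.62
tool_pos: [0.5925, 0.0078, 0.1055]
tool_rot: [-0.151, 1.568, 0.151]
contact_force: [-5.2, -1.9, 1.1]
opening: 0.0208
```

Emit:
{"op": "move_arm", "data": {"increments": [[[0,0,0.002,0],[0,0,0.001,0],[0,0,0,0],[0,0,0,0]]]}}

```text
t: 15.95
tool_pos: [0.5928, 0.0079, 0.1055]
tool_rot: [-0.151, 1.569, 0.151]
contact_force: [-5.6, -0.8, 1.9]
opening: 0.0207
```

```bash
python3 -c "
from h import *
st();cam('top');st()"
```

```text
t 15.95 lane [-1.9  4.1] z 0.1055 f lane [-5.63  0.26] 1.93 M [-0.326  1.435 -0.004]
t 16.0 lane [-1.9  4.1] z 0.1055 f lane [-5.91 -0.17] 2.41 M [-0.312  1.411  0.002]
```

The row is against the stop at about 5.7 N. The can's rolling friction also lifts the blade by about 3.5 N, and that takes load off the stop. I'll raise the blade a little to cancel the friction and press slightly more.

Emit:
{"op": "move_arm", "data": {"increments": [[[-0.002,0,0.001,0],[-0.002,0,0.001,0],[0,0,0,0],[0,0,0,0]]]}}

```text
t: 16.33
tool_pos: [0.5933, 0.0081, 0.1056]
tool_rot: [-0.151, 1.569, 0.151]
contact_force: [-5.2, -1.6, -2.8]
opening: 0.0207
```

```bash
python3 -c "
from h import *
st();cam('top');st()"
```

```text
t 16.33 lane [-1.4  4.2] z 0.1056 f lane [-5.43 -0.58] -2.78 M [-0.354  1.138 -0.065]
t 16.38 lane [-1.4  4.2] z 0.1056 f lane [-4.23  0.47] -2.6 M [-0.368  1.166 -0.089]
```

Emit:
{"op": "move_arm", "data": {"increments": [[[-0.001,0,0.002,0],[-0.001,0,0.002,0],[-0.001,0,0.002,0],[0,0,0,0],[0,0,0,0],[0,0,0,0]]]}}

```text
t: 16.88
tool_pos: [0.594, 0.0083, 0.1059]
tool_rot: [-0.151, 1.571, 0.151]
contact_force: [-6.3, -2.3, -3.0]
opening: 0.0204
```

```bash
python3 -c "
from h import *
st();cam('top');st()"
```

```text
t 16.88 lane [-0.7  4.3] z 0.1059 f lane [-6.6  -1.04] -2.96 M [-0.429  1.446 -0.118]
t 16.93 lane [-0.7  4.3] z 0.1059 f lane [-6.47 -0.48] -2.77 M [-0.413  1.464 -0.094]
```

Emit:
{"op": "move_arm", "data": {"increments": [[[-0.001,0,0.002,0],[-0.001,0,0.002,0],[0,0,0,0],[0,0,0,0],[0,0,0,0],[0,0,0,0],[0,0,0,0],[0,0,0,0],[0,0,0,0],[0,0,0,0],[0,0,0,0],[0,0,0,0],[0,0,0,0],[0,0,0,0],[0,0,0,0],[0,0,0,0],[0,0,0,0]]]}}

```text
t: 18.35
tool_pos: [0.5945, 0.0084, 0.1061]
tool_rot: [-0.151, 1.572, 0.151]
contact_force: [-7.2, -2.5, -2.6]
opening: 0.0206
```

Run:
```python
from h import *
st();im=cam('wrist');st();W=cloud(im);np.save('w7.npy',W)
M,p=toolM();a=np.radians(10.8);c,s=np.cos(a),np.sin(a)
print('blade lane clearance ok; to home after withdraw:')
```

```text
t 18.35 lane [-0.2  4.4] z 0.1061 f lane [-7.49 -1.1 ] -2.55 M [-0.515  1.696 -0.081]
t 18.4 lane [-0.2  4.3] z 0.1061 f lane [-7.92 -1.08] -2.35 M [-0.533  1.658 -0.099]
blade lane clearance ok; to home after withdraw:
```

Snug hold done: about 7.5 N for more than 1.3 s. Next a slow release, then back out and up.

Emit:
{"op": "move_arm", "data": {"increments": [[[0,0,-0.002,0],[0,0,-0.002,0],[0,0,-0.002,0],[0,0,-0.002,0],[0,0,-0.002,0],[0,0,-0.002,0],[0,0,-0.002,0],[0,0,-0.002,0],[0,0,-0.002,0],[0,0,-0.002,0],[0,0,-0.002,0],[0,0,-0.002,0],[0,0,-0.003,0],[0,0,-0.004,0],[0,0,-0.008,0],[0,0,-0.016,0],[0,0,-0.02,0],[0,0,-0.02,0],[0,0,0,0]]]}}

```text
t: 19.98
tool_pos: [0.5726, 0.004, 0.1078]
tool_rot: [-0.15, 1.566, 0.151]
contact_force: [-0.5, 0.2, -0.8]
opening: 0.0205
```

Emit:
{"op": "move_arm", "data": {"increments": [[[-0.03,0,0,0],[-0.06,0,0,0],[-0.07,0,0,0],[-0.07,0,0,0],[-0.07,0,0,0],[-0.04,0,0,0],[0,0,0,0],[0,0,0,0]]]}}

```text
t: 20.65
tool_pos: [0.5741, 0.0041, 0.1937]
tool_rot: [-0.151, 1.564, 0.15]
contact_force: [-0.5, -0.4, -2.3]
opening: 0.0207
```

Run:
```python
from h import *
st();im=cam('wrist');W=cloud(im);save(im,'w8')
a=np.radians(10.8);Rm=np.array([[np.cos(a),np.sin(a)],[-np.sin(a),np.cos(a)]])
L=(W[...,:2]-[.5955,.0042])@Rm.T;lx,ly,z=L[...,0],L[...,1],W[...,2]
v,u=np.indices(z.shape)
for yy in(0,.02,.04):
    q=(abs(ly-yy)<.004)&(z>.035)&(z<.066)&(lx>-.03)&(lx<.06)
    i=np.argsort(lx[q]);print(yy,q.sum(),np.round(np.c_[lx[q][i],z[q][i]][::max(1,q.sum()//12)]*1e3,0).astype(int).tolist())
m=(z>.17)&(abs(u-318)<30)&(v>150)&(v<240);print('handle end',np.percentile(ly[m],99.5)*1e3,'lx',np.percentile(lx[m],[1,99])*1e3,'z',np.median(z[m]))
plan([.5132,.2598,.18],-4.3)
```

```text
t 20.65 lane [-21.    3.9] z 0.1937 f lane [-0.6  -0.31] -2.31 M [ 0.031 -0.015 -0.057]
0 236 [[3, 52], [5, 55], [7, 55], [10, 58], [12, 58], [14, 59], [16, 59], [19, 61], [21, 61], [23, 61], [25, 61], [28, 61], [30, 60]]
0.02 287 [[-2, 43], [2, 49], [4, 53], [7, 56], [9, 56], [12, 57], [14, 59], [17, 60], [19, 60], [22, 62], [24, 62], [27, 62], [29, 60]]
0.04 333 [[-3, 36], [0, 45], [2, 48], [5, 52], [8, 57], [11, 58], [13, 60], [16, 59], [19, 60], [21, 61], [24, 62], [27, 62], [30, 61]]
handle end 58.37886744938288 lx [-32.80311004 -11.46939714] z 0.20554199702598247
cur zyaw 11.00 down [-0.001  0.    -1.   ] turn units 0.1700 (deg 15.30) shift units [ 0.0499  1.0015 -0.3167] shift now-axes [ 0.0499  1.0496 -0.0413] n 7.153808804504797
```

View pics/w8.png

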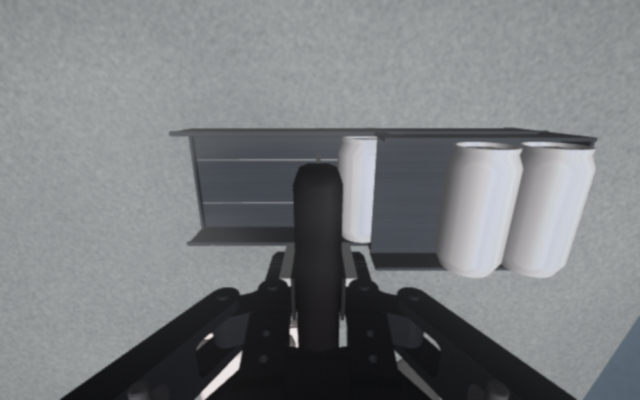

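The can stays home at lane x of about 25 mm, under the deck edge at (190, 357). The grip hasn't shifted, so back to the block.

Emit:
{"op": "move_arm", "data": {"increments": [[[0,0,0,0.0567],[0,0,0,0.0567],[0,0,0,0.0566],[0,0.1003,-0.0315,0],[0,0.1336,-0.042,0],[0,0.1336,-0.042,0],[0,0.1336,-0.042,0],[0,0.1336,-0.042,0],[0,0.1336,-0.042,0],[0,0.1336,-0.042,0],[0,0.1009,-0.0315,0],[0,0,0,0],[0,0,0,0],[0,0,0,0]]]}}

```text
t: 21.87
tool_pos: [0.5134, 0.2595, 0.1916]
tool_rot: [0.058, 1.572, -0.06]
contact_force: [0.1, 0.4, -1.9]
opening: 0.0203
```

Run:
```python
from h import *
ps=[];ys=[]
im=None
for k in range(4):
    M,p=toolM();ps.append(p);ys.append(np.degrees(np.arctan2(M[1,2],M[0,2])))
    if k<3: im=cam('wrist')
print(np.round(ps,4),np.round(ys,2))
W=cloud(im);save(im,'w9');x,y,z=W[...,0],W[...,1],W[...,2]
rect('blk',W,(abs(x-.513)<.06)&(abs(y-.258)<.09)&(z>.05)&(z<.065))
v,u=np.indices(z.shape);m=(z>.17)&(z<.23)&(abs(u-318)<30)&(v>150)&(v<240)
for r in(170,190,210,230):
    s=m&(v==r);print(r,'y',np.median(y[s]),'x mid',(x[s].min()+x[s].max())/2)
print('y end',np.percentile(y[m],99.5))
plan([.5134,.2602,.0885],-4.3)
```

```text
[[0.5134 0.2595 0.1916]
 [0.5137 0.2592 0.1919]
 [0.514  0.259  0.1922]
 [0.5141 0.2589 0.1925]] [-4.29 -4.34 -4.38 -4.39]
blk 3654 [513.5 265.8] [117.4  60.2] 85.7 zmed 0.0566
170 y 0.3127532111674308 x mid 0.5171781831098798
190 y 0.3059366645185221 x mid 0.5166847560696078
210 y 0.29710599650043207 x mid 0.5157161829314941
230 y 0.28766374372390224 x mid 0.5152060210678822
y end 0.3133497904678125
cur zyaw -4.39 down [-0.001 -0.001 -1.   ] turn units -0.0010 (deg -0.09) shift units [ 0.4159  0.0051 -0.003 ] shift now-axes [ 0.4159  0.0051 -0.003 ] n 2.9706093456399714
```

View pics/w9.png

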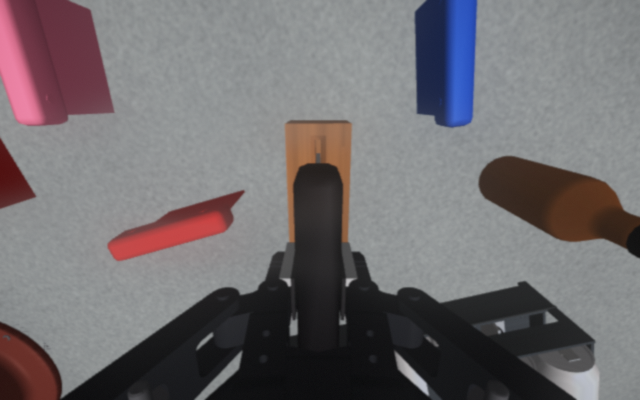

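The slot end shows at (150, 320), in line with the handle. Lowering it in now.

Emit:
{"op": "move_arm", "data": {"increments": [[[0.05,0.0045,-0.001,0],[0.06,0,-0.001,0],[0.05,0,0,0],[0.016,0,0,0],[0.012,0,0,0],[0.012,0,0,0],[0.012,0,0,0],[0.012,0,0,0],[0,0,0,0]]]}}

```text
t: 22.77
tool_pos: [0.5135, 0.2612, 0.1368]
tool_rot: [0.059, 1.57, -0.059]
contact_force: [0.6, 0.1, -1.3]
opening: 0.0204
```

Emit:
{"op": "move_arm", "data": {"increments": [[[0.012,0,0,0],[0.016,0,0,0],[0.02,0,0,0],[0.02,0,0,0],[0.02,0,0,0],[0.02,0,0,0],[0.02,0,0,0],[0.016,0,0,0],[0.012,0,0,0],[0.008,0,0,0],[0.006,0,0,0],[0,0,0,0],[0,0,0,0]]]}}

```text
t: 23.85
tool_pos: [0.5137, 0.2613, 0.0947]
tool_rot: [0.059, 1.57, -0.059]
contact_force: [0.0, -0.1, -2.6]
opening: 0.0206
```

Emit:
{"op": "move_arm", "data": {"increments": [[[0.006,0,0,0],[0.006,0,0,0],[0.004,0,0,0],[0,0,0,0],[0,0,0,0]]]}}

```text
t: 24.27
tool_pos: [0.5135, 0.2612, 0.0904]
tool_rot: [0.059, 1.57, -0.059]
contact_force: [-0.3, -0.3, -1.0]
opening: 0.0206
```

Emit:
{"op": "move_arm", "data": {"increments": [[[0.004,0,0,0],[0.004,0,0,0],[0,0,0,0],[0,0,0,0]]]}}

```text
t: 24.6
tool_pos: [0.5139, 0.2613, 0.0898]
tool_rot: [0.059, 1.57, -0.059]
contact_force: [-3.1, -1.1, 5.6]
opening: 0.0207
```

The blade is on the slot floor. Releasing and lifting away.

Emit:
{"op": "move_arm", "data": {"increments": [[[0,0,0,0],[0,0,0,0],[0,0,0,0],[0,0,0,0],[0,0,0,0],[0,0,0,0],[0,0,0,0],[0,0,0,0],[0,0,0,0],[0,0,0,0]]], "gripper": 0}}

```text
t: 25.43
tool_pos: [0.5135, 0.2612, 0.0885]
tool_rot: [0.059, 1.57, -0.059]
contact_force: [-0.2, 0.5, 1.2]
opening: 0.0853
```

Emit:
{"op": "move_arm", "data": {"increments": [[[-0.04,0,0,0],[-0.06,0,0,0],[-0.08,0,0,0],[-0.1,0,0,0],[-0.12,0,0,0],[-0.12,0,0,0],[-0.1,0,0,0],[0,-0.1,0,0],[0,-0.1,0,0],[0,0,0,0],[0,0,0,0]]]}}

```text
t: 26.35
tool_pos: [0.5099, 0.2107, 0.2445]
tool_rot: [0.061, 1.569, -0.06]
contact_force: [0.1, -0.7, 0.6]
opening: 0.0855
```

Run:
```python
from h import *
o=ctrl.get_obs();print(o['t'],o['tool_pos'],o['contact_force'],o['opening'])
im=cam('wrist');W=cloud(im);save(im,'w10');x,y,z=W[...,0],W[...,1],W[...,2]
m=(abs(x-.513)<.04)&(abs(y-.258)<.08)&(z<.125)
rect('handle',W,m&(z>.085));rect('blk',W,(abs(x-.513)<.06)&(abs(y-.258)<.09)&(z>.05)&(z<.065))
im=cam('top');save(im,'t10',(60,260,160,460),2);W=cloud(im)
a=np.radians(11);Rm=np.array([[np.cos(a),np.sin(a)],[-np.sin(a),np.cos(a)]])
L=(W[...,:2]-[.5955,.0042])@Rm.T;lx,ly,z=L[...,0],L[...,1],W[...,2]
q=(abs(ly)<.03)&(lx>-.14)&(lx<.04)&(z>.05)&(z<.068);i=np.argsort(lx[q]);print(np.round(np.c_[lx[q],z[q]][i][::8]*1e3).astype(int).tolist())
```

```text
26.35 [0.50993195 0.21073715 0.24449852] [ 0.09662459 -0.68586764  0.58851724] 0.08551675202040757
handle 2687 [513.  260.9] [108.2  22. ] 86.09 zmed 0.102
blk 4133 [513.  259.2] [129.9  60.1] 85.66 zmed 0.0566
[[1, 52], [3, 55], [4, 51], [5, 52], [6, 54], [6, 54], [7, 58], [8, 56], [9, 58], [10, 56], [10, 60], [11, 60], [12, 58], [13, 57], [14, 64], [14, 61], [15, 58], [16, 64], [17, 62], [18, 62], [19, 64], [20, 61], [20, 65], [21, 63], [22, 63], [23, 64], [24, 64], [25, 64], [26, 63], [27, 63], [28, 60], [29, 66], [30, 66], [31, 61], [32, 63], [33, 64]]
```

View pics/w10.png

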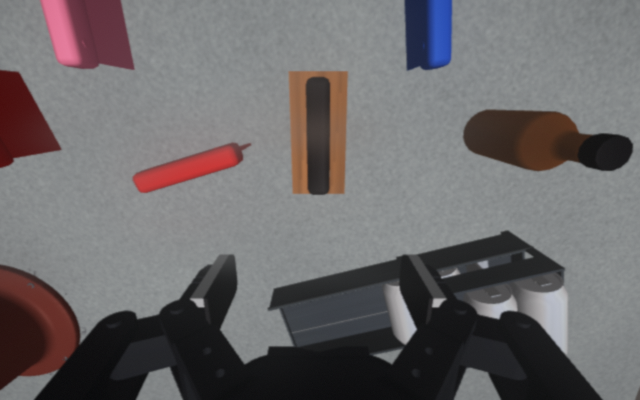

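The scraper is fully down in its block, with the handle top at the same height as at the start (row 135, col 318). The can is still at the deck edge (about row 310, col 400).

```bash
python3 -c "
from station import ctrl
print(ctrl.finish_job())"
```

```text
the job is handed in; nothing more can be done
None
```

The job is done and handed in at about 26 s of robot time, well under the 67 s limit; no verdict was reported.

- **Push:** I took the black-handled scraper from its block and rolled the can along the lane with the blade. I felt the stop with the can's centre at about rack x = 25 mm, inside the expected 15–46 mm.
- **Hold:** I kept the row pressed for over 1.3 s, reading about 7.5 N at the blade at the end, with no reading above 8 N (dent limit 15 N). When I first met the stop, rolling friction was taking part of the push, so I raised the blade slightly. The force on the rubber buffer itself could only be inferred, not measured.
- **Release:** I backed off slowly, and the can stayed put in the later pictures.
- **Return:** The scraper went back down until it met the slot floor. Its handle top is at the same height as at the start (102 mm), and its centre is within about 1–2 mm of the first measurement.
- **Disagreement:** The top and wrist cameras differed by 2–4 mm on the rack and block positions. I relied on the wrist camera, which agreed with the grasp and both fits.
- **Bystanders:** I did not measure them again at the end; nothing looked moved in the wrist picture, which does not show all of them.

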